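# Set a dowel to the template's height in the carver's setting block

## Task

Take the tall plain template out of the rack, slide it down into the slot of the setting block until it sits on the bottom, and let go of it. Then draw the dowel straight up out of its bore, without wrenching it sideways, until its top is level with the template's top edge, and hold it there, still partly in the bore, so that I can pencil a mark on it: finish while still gripping it. Leave everything else where it is.

Things in the scene. Friction and masses are not known exactly. Their poses are not given: they have to be found in the camera images.
- block: Setting block: a brown wooden block screwed to the table (it does not move), 100 mm (its x) by 170 mm (its y) by 80 mm high, with 22 mm wide, 14 mm high battens at its two short ends. Origin at the centre of its underside, z up. In its top: a narrow slot in the +y half and a round bore in the -y half, 85 mm apart between centres.
- slot_mouth (a point): Centre of the slot's mouth, on the block's top face (80 mm above the table), 42.5 mm from the block's centre towards the block's +y; axes as the block's. The slot is 72.5 mm long along the block's x, 14 mm wide along its y and 35 mm deep (its floor is 45 mm above the table), with a slanted lead-in that widens the top 6 mm by 5 mm on each side.
- bore_mouth (a point): Centre of the bore's mouth, on the block's top face, 42.5 mm from the block's centre towards the block's -y. The bore is vertical, 23.5 mm across, 70 mm deep, closed at the bottom (10 mm above the table).
- dowel: Pale round wooden dowel, 22 mm across, 120 mm long, about 50 g, standing in the bore at the start with its top 50 mm above the block. Origin at the centre of its lower end, z along its length, up. It is loose: it falls back if let go.
- dowel_top (a point): Centre of the dowel's upper end, 120 mm from its origin.
- tall_template: Tall template: a plain rectangular plywood plate, 70 mm wide (its x), 12 mm thick (its y), 120 mm tall, about 80 g. Origin at the centre of its lower edge, z up. It starts upright in one of the two rack slots, standing 88 mm clear of the rack. Either face may look either way in the block. Seated in the block its top edge is 85 mm above the block's top face, 165 mm above the table.
- template_top (a point): Centre of the tall template's top edge, 120 mm from its origin.
- short_template: Short template, to be left alone: a plywood plate 70 mm wide, 12 mm thick, 91 mm tall, whose upper 26 mm is narrowed to 34 mm. Origin at the centre of its lower edge, z up. It stands in the other rack slot.
- rack: Template rack: a dark wooden block fixed to the table, 100 mm (x) by 180 mm (y) by 42 mm high, origin at the centre of its underside. Two slots 72.5 mm by 14.5 mm and 32 mm deep, long along the rack's x, 45 mm either side of its centre along its y.
- chisel_a: Bystander: carving chisel lying on the table, 190 mm long, 24 mm high, wooden handle.
- chisel_b: Bystander: another such chisel, lying beyond the block and the rack.
- club: Bystander: round wooden carver's club lying on the table, 280 mm long, 54 mm thick, at the far side.
- tape_roll: Bystander: roll of yellow tape lying flat, 110 mm across, 48 mm high.
- pencil_pot: Bystander: dark wooden pot, 72 mm across, 85 mm high, with two pencils that reach 120 mm.
- glue_tin: Bystander: upright tin, 72 mm across, 90 mm high.
- offcut: Bystander: small reddish wood offcut, about 50 by 50 mm and 16 mm high, lying beside the block.
Not all that is in view belongs to the job. Of the things that look like the dowel, the smaller one is meant.

How it is judged (in metres and radians):
On the way:
1. the tall template stands on the bottom of the block's slot and is let go, the dowel still fully down in its bore (horizontal distance between tall_template and slot_mouth below 0.004 m and z of tall_template in the frame of block below 0.049 m and angle between tall_template's own z axis and vertical below 0.09 rad and contact force between the fingers and tall_template below 0.5 N and z of dowel_top in the frame of block below 0.137 m), for 0.2 s.
At the end, for the whole second after the job is handed in: The tall template stands released in the slot (within 4 mm of its bottom and centre, upright within 5 degrees). The dowel is gripped by the fingers, upright within 4.5 degrees, its lower end still in the bore, its top within 6 mm of the height of the seated template's top edge, at rest (horizontal distance between tall_template and slot_mouth below 0.004 m and z of tall_template in the frame of block below 0.049 m and angle between tall_template's own z axis and vertical below 0.09 rad and contact force between the fingers and tall_template below 0.5 N and z of dowel_top in the frame of block between 0.159 and 0.171 m and horizontal distance between dowel and bore_mouth below 0.004 m and angle between dowel's own z axis and vertical below 0.08 rad and contact force between the fingers and dowel above 2 N and linear speed of dowel below 0.02 m/s); the arm keeps its last pose, push and grip.
It fails at once if the dowel is wrenched against its bore (more than 60 N) (contact force between dowel and block above 60 N).
It fails at once if something else on the table is moved by more than 40 mm (distance of any of short_template, chisel_a, chisel_b, club, tape_roll, pencil_pot, glue_tin, offcut from where it was at the start of the episode above 0.04 m).
It also fails if it takes over 54 s, if anything falls off the work surface, if the arm or the gripper's body presses on something with over 40 N, if the wrist force passes 120 N, or if a joint passes its speed limit or range.

## Robot

A 7-joint arm with a two-finger parallel gripper is mounted at the origin on the work surface. World frame = base frame: x ahead of the robot, y to its left, z up, the work surface at z = 0. Lengths are in mm, angles in rad, forces in N, time in s.
With the tool pointing down it reaches from about 425 to 1025 mm from the base axis. Payload 9.4 kg.
Tool frame: the origin (TCP) lies on the centre line of the jaws, within the pads' length; the fingertips stand 11 mm ahead of it and the grasp point (between the pads) lies 8 mm behind it; z points along the fingers, y is the line along which they close (so a half turn about z gives the same grasp; the last joint's range is limited). The gripper opens to 85 mm and grips with 20 to 120 N. Pads are 22 mm wide; open, the fingers measure 114 mm over their backs; the gripper's body (76 mm by 85 mm) begins 54 mm behind the grasp point. The pads swing forward as they close: fully open they stand 13 mm farther back than shut.
Start: joints at [-1.178, 0.599, -0.003, 1.599, 0.002, 0.943, -0.08], TCP at [328.217, 646.45, 242.275] pointing down, gripper open.
Joint ranges: [-2.57, 2.57], [-0.35, 1.97], [-1.29, 1.29], [0.11, 2.56], [-1.05, 4.19], [0.11, 1.86], [-2.63, 2.63]. Speed limits (rad/s): [2.22, 2.22, 3.01, 3.01, 3.14, 3.14, 3.14].

## Interface

Orientations are given as a unit quaternion [w, x, y, z].
In Python, from cell import r gives the robot as it stands. The module is installed in compiled form; this text tells all that it offers.
- The arm moves only by the tool play_rows, never from a script. Its argument "steps" is a list of rows, each an object of numbers: "x", "y", "z": the shift along the world's x, y, z in mm; "ax", "ay", "az": the turn, a rotation vector about the world's x, y, z in degrees. A call has 1 to 8 rows; each row shifts and turns the commanded pose from where the row before left it; what a row does not reach is not made up. A row lasts 1/8 s, in which the tool goes at most 62.5 mm and 10.7 degrees, less where a joint would pass 70% of its speed; a pose out of reach is approached as far as the arm can. A call is refused whole if a number of a shift passes 62.5 or a number of a turn 10.7, either way. A call with a gripper value outside its range is refused whole. "fingers" is the opening, from -1 (shut) to 1 (fully open), set as the call begins (left out, the last holds). The fingers move at their own pace and stop on an object; "squeeze" is the grip in N (left out, the last holds). Time passes only in rows, so rows that do not move let the fingers close. It gives the time, the measured TCP pose, the force, the opening and the grip force at its end, in the units of the state.
- r.get_obs(): the state, without advancing time (a new reading comes with each control period).
- r.snapshot(name): name is "scene" or "top" or "wrist"; returns a dict with "pixels" (384x512x3 uint8, red, green, blue), "fx", "fy", "cx", "cy" (pixels), "position" and "orientation" of the camera in the world. Camera axes: x right, y down, z forward; pixel columns grow to the right and rows downward; lengths in mm; the calibration is good to about 2 mm. A picture is of the moment at which its call begins. There is no depth.
- r.job_done(): hands the job in; it is judged then, once.
The state is a dict: "clock": time; "qpos": joint angles; "joint_velocities": joint speeds; "joint_torque": joint torques, N m; "tcp_pos": TCP position; "eef_rot": TCP orientation; "ft_force": force on the tool from outside, world axes, zero at the start; "torque": the same for the moment, N m; "width": finger opening in mm; "gripper_force": force on a finger pad.
Only numpy, scipy, OpenCV 4.12 (cv2) and the standard library are available. Lean on these libraries where they do the work, as an engineer would, in place of code of your own. Each camera call takes 0.05 s, during which the arm holds its last target. There are 200 camera calls.

## Working session

There is one attempt and no reset: what is moved stays moved. The work goes in short steps, Python scripts to look and compute and a tool call to move; the robot and the scene stay as the last step left them, time stands still between calls to the robot, and variables do not carry over. Pictures are saved under pics/ and viewed, at most 10 in all, crops included, and the job is handed in when it is done.

Besides the shell and the picture viewer there is one more tool, called after ">>>" in YAML: its name, and indented under it one key for each argument. play_rows: Moves the arm, as the interface text tells. Its arguments: {"type":"object","properties":{"steps":{"type":"array"},"fingers":{"type":"number"},"squeeze":{"type":"number"}},"required":["steps"]}

```bash
mkdir -p pics
cat > h.py <<'E'
import numpy as np, cv2
from scipy.spatial.transform import Rotation as R
from cell import r
def snap(n,f):
    s=r.snapshot(n); cv2.imwrite(f,s["pixels"][:,:,::-1]); np.savez(f+".npz",**s); return s
def rot(s):
    q=np.array(s["orientation"]).ravel(); return R.from_quat([q[1],q[2],q[3],q[0]]).as_matrix()
def at(s,u,v,z):
    d=rot(s)@np.array([(u-s["cx"])/s["fx"],(v-s["cy"])/s["fy"],1]); p=np.array(s["position"]).ravel()
    return p+d*(z-p[2])/d[2]
def proj(s,P):
    c=rot(s).T@(np.array(P,float)-np.array(s["position"]).ravel()); return c[0]/c[2]*s["fx"]+s["cx"],c[1]/c[2]*s["fy"]+s["cy"]
E
python3 - <<'E'
from h import *
a=snap("scene","pics/s0.png");b=snap("top","pics/t0.png")
for s in(a,b):print(s["position"],s["orientation"],s["fx"],s["cx"],s["cy"])
E
```

```text
[1321.61170103  192.22531006  865.39707245] [-0.24348244  0.58616251  0.70664668 -0.31269839] 391.73943472379614 254.07949904718743 192.434958855442
[4.40101862e+02 5.26101383e-01 1.08729088e+03] [-0.02610477  0.70863799 -0.70449109  0.02903515] 357.2571777739373 256.7081961856107 187.38689313645912
```

View pics/s0.png

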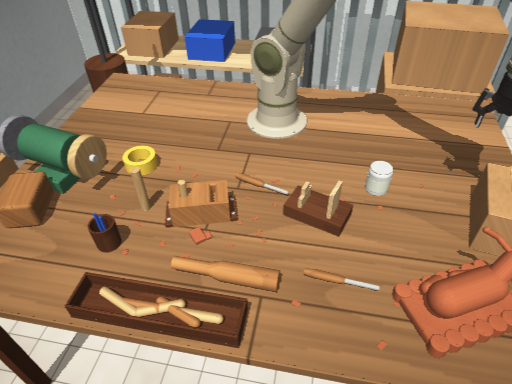

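View pics/t0.png

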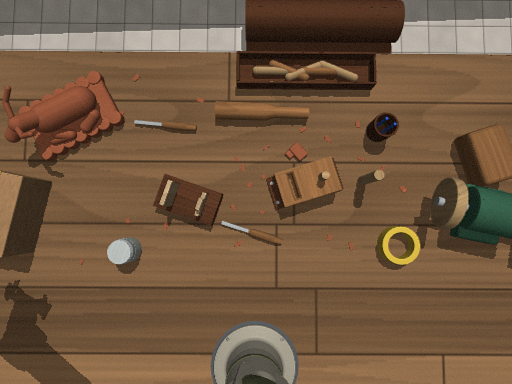

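Two pieces stand in the rack, at top-view pixels (166,193) and (201,204). In the scene view these are (335,197), which is taller, and (304,192), which is shorter. The dowel candidates are (325,176), in the block, and (379,175), free-standing and larger. I choose the rack piece at top (166,193) and the dowel at top (325,176), and check both in one close crop.

Run:
```python
import cv2,numpy as np
a=cv2.imread("pics/t0.png")[150:235,150:350];b=cv2.imread("pics/s0.png")[170:235,160:360]
f=lambda i:cv2.resize(i,None,fx=4,fy=4,interpolation=cv2.INTER_CUBIC)
cv2.imwrite("pics/c0.png",np.vstack([f(a),f(b)]))
```

```text
(no output)
```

View pics/c0.png

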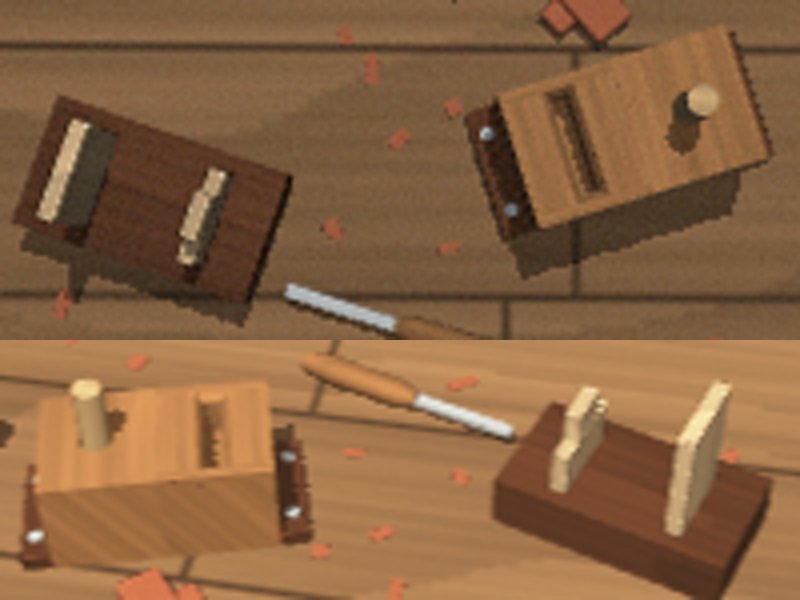

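The crop confirms both choices. The left rack piece is plain, full-width and taller, and the thin dowel stands in the block. Now the measurements.

```bash
cat > m.py <<'E'
from h import *
s=dict(np.load("pics/t0.png.npz"));sc=dict(np.load("pics/s0.png.npz"))
g=lambda u,v,z:at(s,150+(u+.5)/4-.5,150+(v+.5)/4-.5,z)[:2]
def rep(n,c,z):
    P=np.array([g(u,v,z) for u,v in c]); rc=cv2.minAreaRect(P.astype(np.float32))
    print(n,P.mean(0).round(1),[round(float(np.linalg.norm(P[i]-P[i-1])),1) for i in range(4)],[round(float(np.degrees(np.arctan2(*(P[i]-P[i-1])[::-1]))),1) for i in range(4)])
    return P.mean(0)
rep("rack",[(60,97),(292,177),(248,302),(13,222)],42)
rep("block",[(498,98),(728,27),(770,157),(540,227)],80)
rep("slot",[(546,92),(572,84),(607,190),(581,197)],80)
t=rep("tall",[(72,118),(90,123),(57,222),(38,218)],130)
d=g(703,100,130);print("dowel",d)
def scn(P):
    u,v=proj(sc,P);return round((u-160)*4),round((v-170)*4+340)
print("scene crop check tall top, dowel top",scn([*t,130]),scn([*d,130]))
o=r.get_obs();print(o["tcp_pos"],o["eef_rot"],o["width"])
E
python3 m.py
```

```text
rack [485.3 197.4] [97.4, 180.7, 96.3, 181.6] [-19.1, -108.7, 161.4, 71.7]
block [ 536.9 -149.2] [96.0, 171.8, 97.1, 170.4] [18.1, -72.4, -162.8, 107.2]
slot [ 526.9 -108.2] [78.4, 19.4, 79.1, 19.1] [18.3, -72.5, -161.9, 105.4]
tall [500.6 240.8] [70.5, 12.6, 69.7, 13.0] [-17.3, -105.2, 162.9, 78.5]
dowel [ 550.58270891 -188.26468262]
scene crop check tall top, dowel top (701, 409) (85, 386)
[328.003097   646.09097263 241.47371772] [-1.29910912e-04  2.32706769e-01  9.72546675e-01 -7.12991259e-04] 85.3920333544782
```

>>> play_rows:
  steps:
    - {"x": 15, "y": -40, "az": 1}
    - {"x": 22, "y": -50, "az": 1}
    - {"x": 22, "y": -52, "az": 1}
    - {"x": 22, "y": -52, "az": 1}
    - {"x": 22, "y": -52, "az": 1}
    - {"x": 22, "y": -52, "az": 1}
    - {"x": 22, "y": -52, "az": 1}
    - {"x": 22, "y": -50, "az": 1.4}
  fingers: 1
  squeeze: 40

```text
invalid input
```

>>> play_rows:
  steps:
    - {"x": 3, "y": -6}
    - {}
    - {}

```text
invalid input
```

```bash
cat >> h.py <<'E'
def st():
    o=r.get_obs();q=o["eef_rot"];M=R.from_quat([q[1],q[2],q[3],q[0]]).as_matrix()
    print("t",o["clock"],"tcp",np.round(o["tcp_pos"],2),"yang",round(np.degrees(np.arctan2(M[1,1],M[0,1])),2),"tz",M[:,2].round(4),"F",np.round(o["ft_force"],1),"w",np.round(o["width"],1),"g",np.round(o["gripper_force"],1),"q7",round(o["qpos"][6],2))
E
python3 - <<'E'
from h import *
s=snap("wrist","pics/w1.png");st()
im=cv2.imread("pics/w1.png")
c=np.array([500,240.3]);a=np.radians(-18.5);X=np.array([np.cos(a),np.sin(a)]);Y=np.array([-X[1],X[0]])
for i,j in((35,6),(35,-6),(-35,-6),(-35,6)):
    u,v=proj(s,[*(c+i*X+j*Y),130]);print(round(u,1),round(v,1));cv2.circle(im,(int(round(u)),int(round(v))),2,(0,0,255),1)
cv2.imwrite("pics/w1o.png",im)
E
```

```text
t 0.15 tcp [328.05 646.16 241.62] yang 63.09 tz [-4.0e-04 -1.1e-03 -1.0e+00] F [ 1.  -0.1 -0.9] w 85.4 g 0.0 q7 -0.08
-4.2 532.4
-15.2 533.5
-40.8 486.1
-29.3 484.8
```

View pics/w1o.png

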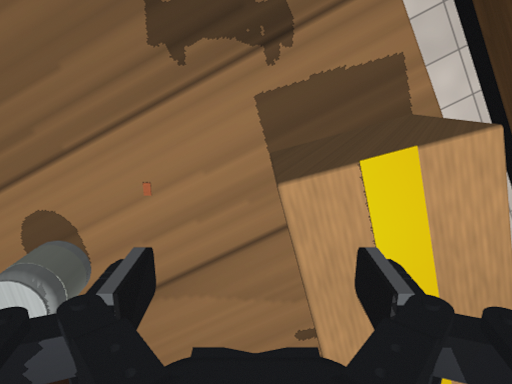

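The wrist view shows the glue tin (20,300) and a carton (400,260), so the arm hasn't moved: both move calls were refused. I'll give every row all six numbers.

>>> play_rows:
  steps:
    - {"x": 15, "y": -40, "z": 0, "ax": 0, "ay": 0, "az": 1}
    - {"x": 22, "y": -50, "z": 0, "ax": 0, "ay": 0, "az": 1}
    - {"x": 22, "y": -52, "z": 0, "ax": 0, "ay": 0, "az": 1}
    - {"x": 22, "y": -52, "z": 0, "ax": 0, "ay": 0, "az": 1}
    - {"x": 22, "y": -52, "z": 0, "ax": 0, "ay": 0, "az": 1}
    - {"x": 22, "y": -52, "z": 0, "ax": 0, "ay": 0, "az": 1}
    - {"x": 22, "y": -52, "z": 0, "ax": 0, "ay": 0, "az": 1}
    - {"x": 22, "y": -50, "z": 0, "ax": 0, "ay": 0, "az": 1.4}
  fingers: 1
  squeeze: 40

```text
clock: 1.15
tcp_pos: [497.7, 244.6, 242.3]
eef_rot: [0.0, 0.161, 0.987, -0.0]
ft_force: [1.2, 0.8, 0.0]
width: 85.1
gripper_force: 0.0
```

>>> play_rows:
  steps:
    - {"x": 3, "y": -6, "z": 0, "ax": 0, "ay": 0, "az": 0}
    - {"x": 0, "y": 0, "z": 0, "ax": 0, "ay": 0, "az": 0}
    - {"x": 0, "y": 0, "z": 0, "ax": 0, "ay": 0, "az": 0}

```text
clock: 1.52
tcp_pos: [499.5, 242.1, 242.2]
eef_rot: [-0.0, 0.16, 0.987, 0.0]
ft_force: [-0.7, 0.8, 0.2]
width: 85.2
gripper_force: 0.0
```

```bash
cat > w.py <<'E'
from h import *
s=snap("wrist","pics/w2.png");st()
im=cv2.imread("pics/w2.png")
c=np.array([500,240.3]);a=np.radians(-18.5);X=np.array([np.cos(a),np.sin(a)]);Y=np.array([-X[1],X[0]])
for i,j in((35,6),(35,-6),(-35,-6),(-35,6)):
    u,v=proj(s,[*(c+i*X+j*Y),130]);print(round(u,1),round(v,1));cv2.circle(im,(int(round(u)),int(round(v))),2,(0,0,255),1)
cv2.imwrite("pics/w2o.png",im)
E
python3 w.py
```

```text
t 1.575 tcp [499.5  242.14 242.17] yang 71.63 tz [-3.e-04  5.e-04 -1.e+00] F [-0.1 -0.  -0.7] w 85.4 g 0.0 q7 0.68
260.5 237.7
245.0 237.7
244.4 148.1
261.0 148.1
```

View pics/w2o.png

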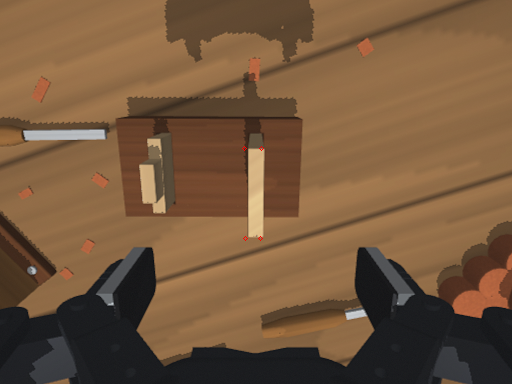

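The projected outline matches the template in the rack, with its top strip at cols 248–264 and rows 148–238. The jaws are centred on it, at about col 256. Descending.

>>> play_rows:
  steps:
    - {"x": 1, "y": 0, "z": -20, "ax": 0, "ay": 0, "az": 0}
    - {"x": 0, "y": 0, "z": -30, "ax": 0, "ay": 0, "az": 0}
    - {"x": 0, "y": 0, "z": -30, "ax": 0, "ay": 0, "az": 0}
    - {"x": 0, "y": 0, "z": -30, "ax": 0, "ay": 0, "az": 0}
    - {"x": 0, "y": 0, "z": -20, "ax": 0, "ay": 0, "az": 0}
    - {"x": 0, "y": 0, "z": -15, "ax": 0, "ay": 0, "az": 0}
    - {"x": 0, "y": 0, "z": 0, "ax": 0, "ay": 0, "az": 0}
    - {"x": 0, "y": 0, "z": 0, "ax": 0, "ay": 0, "az": 0}

```text
clock: 2.58
tcp_pos: [501.4, 240.9, 97.8]
eef_rot: [0.0, 0.161, 0.987, 0.0]
ft_force: [0.1, -0.4, 0.1]
width: 85.6
gripper_force: 0.0
```

>>> play_rows:
  steps:
    - {"x": 0, "y": 0, "z": 0, "ax": 0, "ay": 0, "az": 0}
    - {"x": 0, "y": 0, "z": 0, "ax": 0, "ay": 0, "az": 0}
    - {"x": 0, "y": 0, "z": 0, "ax": 0, "ay": 0, "az": 0}
    - {"x": 0, "y": 0, "z": 0, "ax": 0, "ay": 0, "az": 0}
    - {"x": 0, "y": 0, "z": 0, "ax": 0, "ay": 0, "az": 0}
    - {"x": 0, "y": 0, "z": 0, "ax": 0, "ay": 0, "az": 0}
    - {"x": 0, "y": 0, "z": 0, "ax": 0, "ay": 0, "az": 0}
    - {"x": 0, "y": 0, "z": 0, "ax": 0, "ay": 0, "az": 0}
  fingers: -1
  squeeze: 40

```text
clock: 3.58
tcp_pos: [501.5, 240.6, 97.4]
eef_rot: [0.0, 0.161, 0.987, 0.0]
ft_force: [0.6, 0.9, 2.9]
width: 11.6
gripper_force: 40.7
```

>>> play_rows:
  steps:
    - {"x": 0, "y": 0, "z": 5, "ax": 0, "ay": 0, "az": 0}
    - {"x": 0, "y": 0, "z": 15, "ax": 0, "ay": 0, "az": 0}
    - {"x": 0, "y": 0, "z": 25, "ax": 0, "ay": 0, "az": 0}
    - {"x": 0, "y": 0, "z": 25, "ax": 0, "ay": 0, "az": 0}
    - {"x": 0, "y": 0, "z": 25, "ax": 0, "ay": 0, "az": 0}
    - {"x": 0, "y": 0, "z": 25, "ax": 0, "ay": 0, "az": 0}
    - {"x": 0, "y": 0, "z": 15, "ax": 0, "ay": 0, "az": 0}
    - {"x": 0, "y": 0, "z": 10, "ax": 0, "ay": 0, "az": 0}

```text
clock: 4.58
tcp_pos: [501.0, 240.2, 243.2]
eef_rot: [0.0, 0.161, 0.987, -0.0]
ft_force: [-0.1, 0.4, -1.9]
width: 11.7
gripper_force: 40.2
```

>>> play_rows:
  steps:
    - {"x": 2, "y": -20, "z": 0, "ax": 0, "ay": 0, "az": 2}
    - {"x": 2, "y": -30, "z": 0, "ax": 0, "ay": 0, "az": 3}
    - {"x": 3, "y": -40, "z": 0, "ax": 0, "ay": 0, "az": 4}
    - {"x": 3, "y": -40, "z": 0, "ax": 0, "ay": 0, "az": 5}
    - {"x": 3, "y": -40, "z": 0, "ax": 0, "ay": 0, "az": 5}
    - {"x": 3, "y": -40, "z": 0, "ax": 0, "ay": 0, "az": 5}
    - {"x": 3, "y": -40, "z": 0, "ax": 0, "ay": 0, "az": 4}
    - {"x": 2, "y": -40, "z": 0, "ax": 0, "ay": 0, "az": 4}

```text
clock: 5.58
tcp_pos: [521.8, -50.9, 241.9]
eef_rot: [-0.001, -0.119, 0.993, 0.0]
ft_force: [0.1, -0.7, -1.2]
width: 11.6
gripper_force: 40.1
```

>>> play_rows:
  steps:
    - {"x": 2, "y": -35, "z": 0, "ax": 0, "ay": 0, "az": 3}
    - {"x": 0, "y": -24, "z": 0, "ax": 0, "ay": 0, "az": 0.8}
    - {"x": 0, "y": 0, "z": 0, "ax": 0, "ay": 0, "az": 0}
    - {"x": 0, "y": 0, "z": 0, "ax": 0, "ay": 0, "az": 0}
    - {"x": 0, "y": 0, "z": 0, "ax": 0, "ay": 0, "az": 0}

```text
clock: 6.2
tcp_pos: [524.2, -107.4, 242.2]
eef_rot: [-0.0, -0.151, 0.989, 0.0]
ft_force: [-0.3, 0.1, -0.8]
width: 11.2
gripper_force: 40.1
```

Run:
```python
from h import *
st();s=snap("top","pics/t3.png");w=snap("wrist","pics/w3.png");sc=snap("scene","pics/s3.png")
f=lambda i,k:cv2.resize(i,None,fx=k,fy=k,interpolation=cv2.INTER_CUBIC)
a=f(cv2.imread("pics/s3.png")[100:250,150:250],4);b=f(cv2.imread("pics/w3.png"),.78)
o=np.zeros((600,800,3),np.uint8);o[:,:400]=a;o[:300,400:800]=b[:300,:400] if b.shape[1]>=400 else 0
cv2.imwrite("pics/c3.png",o)
```

```text
t 6.2 tcp [ 524.19 -107.37  242.16] yang 107.37 tz [-3.e-04  4.e-04 -1.e+00] F [-0.3  0.1 -0.8] w 11.2 g 40.1 q7 1.88
```

View pics/c3.png

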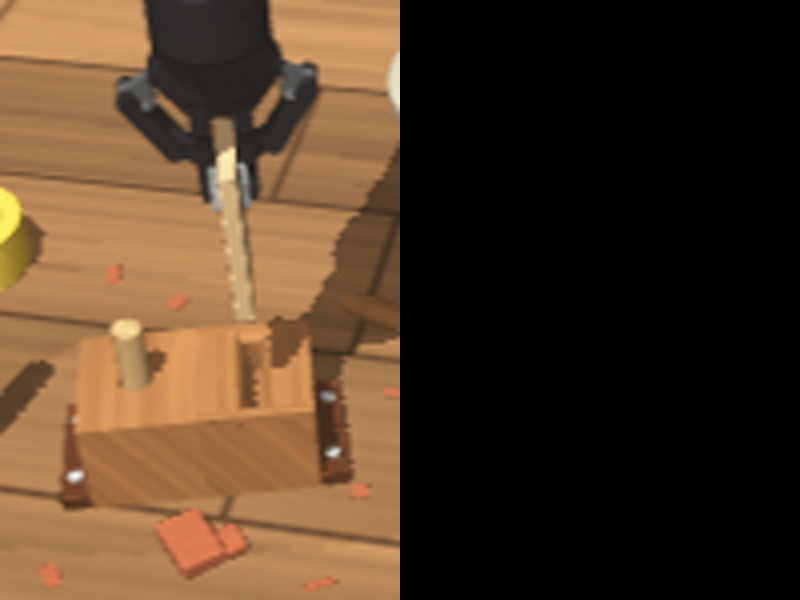

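The scene crop shows the template hanging upright over the slot, with its near lower corner at crop (245,318) and the slot at crop (255,365). I'll check alignment numerically with overlays.

```bash
cat > ov.py <<'E'
from h import *
def box(c,ang,hx,hy,z):
    a=np.radians(ang);X=np.array([np.cos(a),np.sin(a)]);Y=np.array([-X[1],X[0]])
    return [[*(np.array(c)+i*hx*X+j*hy*Y),z] for i,j in((1,1),(1,-1),(-1,-1),(-1,1))]
def crop(nm,u0,v0,w,h,k,items):
    s=dict(np.load(f"pics/{nm}.png.npz"));im=cv2.imread(f"pics/{nm}.png")[v0:v0+h,u0:u0+w]
    im=cv2.resize(im,None,fx=k,fy=k,interpolation=cv2.INTER_CUBIC)
    for P,col in items:
        q=np.array([[(u-u0+.5)*k,(v-v0+.5)*k] for u,v in(proj(s,p) for p in P)]).round().astype(np.int32)
        cv2.polylines(im,[q],True,col,1)
    return im
E
python3 - <<'E'
from ov import *
B=(536.9,-149.2);sl=(524.2,-108.6);an=17.4
t=(524.2-.9,-107.4-.3)
it=[(box(B,an,50,85,80),(0,0,255)),(box(sl,an,36.25,7,80),(0,255,0)),(box((549.6,-189.8),an,11,11,130),(255,255,0)),(box(t,an,35,6,154.8),(255,0,0)),(box(t,an,35,6,274.8),(255,0,255))]
cv2.imwrite("pics/c4.png",np.hstack([crop("s3",150,100,100,150,4,it),crop("w3",136,64,240,360//1,400/240,it)[:600].copy() if 0 else cv2.copyMakeBorder(crop("w3",100,40,320,344,1.25,it),0,170,0,0,0)]))
E
```

```text
(no output)
```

View pics/c4.png

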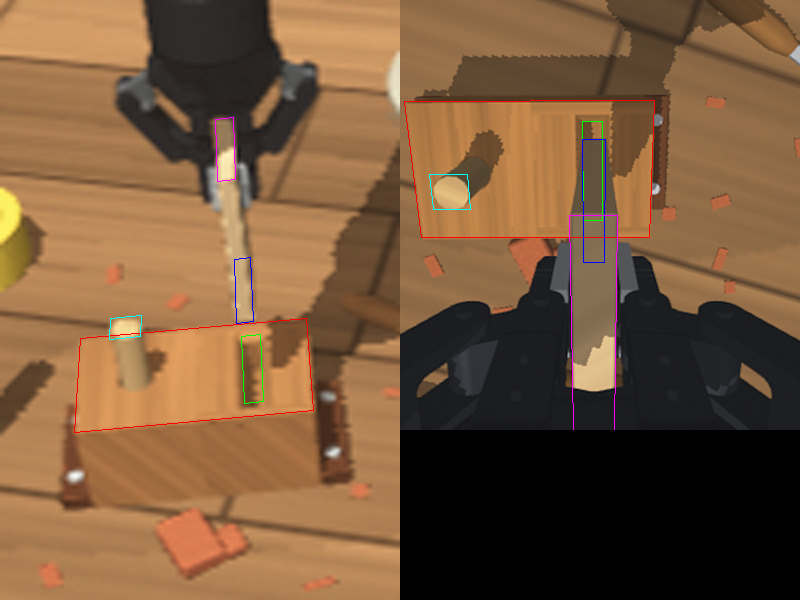

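The overlays fit within about 2 mm, and the lead-in gives 5 mm. I'll make a small correction, then go down.

>>> play_rows:
  steps:
    - {"x": 1, "y": -1, "z": -10, "ax": 0, "ay": 0, "az": 0}
    - {"x": 0, "y": 0, "z": -20, "ax": 0, "ay": 0, "az": 0}
    - {"x": 0, "y": 0, "z": -20, "ax": 0, "ay": 0, "az": 0}
    - {"x": 0, "y": 0, "z": -15, "ax": 0, "ay": 0, "az": 0}
    - {"x": 0, "y": 0, "z": -5, "ax": 0, "ay": 0, "az": 0}
    - {"x": 0, "y": 0, "z": -4, "ax": 0, "ay": 0, "az": 0}
    - {"x": 0, "y": 0, "z": 0, "ax": 0, "ay": 0, "az": 0}
    - {"x": 0, "y": 0, "z": 0, "ax": 0, "ay": 0, "az": 0}

```text
clock: 7.35
tcp_pos: [525.4, -109.6, 168.7]
eef_rot: [0.0, -0.15, 0.989, -0.0]
ft_force: [0.1, -0.2, -0.6]
width: 11.4
gripper_force: 40.1
```

>>> play_rows:
  steps:
    - {"x": 0, "y": 0, "z": -2, "ax": 0, "ay": 0, "az": 0}
    - {"x": 0, "y": 0, "z": -2, "ax": 0, "ay": 0, "az": 0}
    - {"x": 0, "y": 0, "z": -2, "ax": 0, "ay": 0, "az": 0}
    - {"x": 0, "y": 0, "z": -2, "ax": 0, "ay": 0, "az": 0}
    - {"x": 0, "y": 0, "z": 0, "ax": 0, "ay": 0, "az": 0}

```text
clock: 7.98
tcp_pos: [525.3, -109.5, 160.1]
eef_rot: [0.0, -0.15, 0.989, 0.0]
ft_force: [1.1, 0.5, -0.5]
width: 11.7
gripper_force: 40.1
```

>>> play_rows:
  steps:
    - {"x": 0, "y": 0, "z": -3, "ax": 0, "ay": 0, "az": 0}
    - {"x": 0, "y": 0, "z": -3, "ax": 0, "ay": 0, "az": 0}
    - {"x": 0, "y": 0, "z": -3, "ax": 0, "ay": 0, "az": 0}
    - {"x": 0, "y": 0, "z": -3, "ax": 0, "ay": 0, "az": 0}
    - {"x": 0, "y": 0, "z": 0, "ax": 0, "ay": 0, "az": 0}

```text
clock: 8.6
tcp_pos: [525.3, -109.5, 148.0]
eef_rot: [-0.0, -0.15, 0.989, 0.0]
ft_force: [1.8, 0.5, -2.1]
width: 11.6
gripper_force: 39.9
```

>>> play_rows:
  steps:
    - {"x": 0, "y": 0, "z": -3, "ax": 0, "ay": 0, "az": 0}
    - {"x": 0, "y": 0, "z": -3, "ax": 0, "ay": 0, "az": 0}
    - {"x": 0, "y": 0, "z": -3, "ax": 0, "ay": 0, "az": 0}
    - {"x": 0, "y": 0, "z": -3, "ax": 0, "ay": 0, "az": 0}
    - {"x": 0, "y": 0, "z": -2, "ax": 0, "ay": 0, "az": 0}
    - {"x": 0, "y": 0, "z": 0, "ax": 0, "ay": 0, "az": 0}
    - {"x": 0, "y": 0, "z": 0, "ax": 0, "ay": 0, "az": 0}

```text
clock: 9.48
tcp_pos: [525.2, -109.5, 134.1]
eef_rot: [-0.0, -0.15, 0.989, 0.0]
ft_force: [2.3, 1.2, -3.2]
width: 11.5
gripper_force: 39.7
```

>>> play_rows:
  steps:
    - {"x": 0, "y": 0, "z": -1, "ax": 0, "ay": 0, "az": 0}
    - {"x": 0, "y": 0, "z": -1, "ax": 0, "ay": 0, "az": 0}
    - {"x": 0, "y": 0, "z": 0, "ax": 0, "ay": 0, "az": 0}
    - {"x": 0, "y": 0, "z": 0, "ax": 0, "ay": 0, "az": 0}

```text
clock: 9.98
tcp_pos: [525.3, -109.5, 132.4]
eef_rot: [0.0, -0.15, 0.989, -0.0]
ft_force: [0.7, 3.0, 3.3]
width: 11.5
gripper_force: 40.6
```

The bottom is touched at the expected height. Releasing.

>>> play_rows:
  steps:
    - {"x": 0, "y": 0, "z": 0, "ax": 0, "ay": 0, "az": 0}
    - {"x": 0, "y": 0, "z": 0, "ax": 0, "ay": 0, "az": 0}
    - {"x": 0, "y": 0, "z": 0, "ax": 0, "ay": 0, "az": 0}
    - {"x": 0, "y": 0, "z": 0, "ax": 0, "ay": 0, "az": 0}
    - {"x": 0, "y": 0, "z": 0, "ax": 0, "ay": 0, "az": 0}
    - {"x": 0, "y": 0, "z": 0, "ax": 0, "ay": 0, "az": 0}
  fingers: 0.2

```text
clock: 10.72
tcp_pos: [525.2, -109.6, 132.3]
eef_rot: [0.0, -0.15, 0.989, -0.0]
ft_force: [1.0, -0.5, -0.5]
width: 51.6
gripper_force: 0.0
```

>>> play_rows:
  steps:
    - {"x": 0, "y": 0, "z": 10, "ax": 0, "ay": 0, "az": 0}
    - {"x": 0, "y": 0, "z": 20, "ax": 0, "ay": 0, "az": 0}
    - {"x": 0, "y": 0, "z": 30, "ax": 0, "ay": 0, "az": 0}
    - {"x": 0, "y": 0, "z": 30, "ax": 0, "ay": 0, "az": 0}
    - {"x": 0, "y": 0, "z": 20, "ax": 0, "ay": 0, "az": 0}
    - {"x": 10, "y": -25, "z": 0, "ax": 0, "ay": 0, "az": 0}
    - {"x": 10, "y": -35, "z": 0, "ax": 0, "ay": 0, "az": 0}
    - {"x": 5, "y": -20, "z": 0, "ax": 0, "ay": 0, "az": 0}

```text
clock: 11.72
tcp_pos: [550.4, -191.2, 243.0]
eef_rot: [0.0, -0.15, 0.989, -0.0]
ft_force: [-0.5, 0.7, 1.0]
width: 51.3
gripper_force: 0.0
```

>>> play_rows:
  steps:
    - {"x": 0, "y": 0, "z": 0, "ax": 0, "ay": 0, "az": 0}
    - {"x": 0, "y": 0, "z": 0, "ax": 0, "ay": 0, "az": 0}

```text
clock: 11.98
tcp_pos: [549.9, -188.3, 242.2]
eef_rot: [-0.0, -0.151, 0.989, 0.0]
ft_force: [0.5, 0.6, 0.5]
width: 50.9
gripper_force: 0.0
```

Run:
```python
from ov import *
st();[snap(n,f"pics/{n[0]}5.png") for n in("scene","wrist","top")]
sl=(524.9,-109.2);d=(550.3,-190.3);an=17.4
it=[(box(sl,an,35,6,165),(255,0,255)),(box(d,an,11,11,130),(255,255,0))]
cv2.imwrite("pics/c5.png",np.hstack([crop("s5",150,100,100,150,4,it),cv2.copyMakeBorder(crop("w5",100,40,320,344,1.25,it),0,170,0,0,0)]))
s=dict(np.load("pics/w5.png.npz"));print(proj(s,[*d,130]))
```

```text
t 11.975 tcp [ 549.89 -188.33  242.21] yang 107.33 tz [-5.e-04  8.e-04 -1.e+00] F [0.5 0.6 0.5] w 50.9 g 0.0 q7 2.02
(np.float64(251.34011112288067), np.float64(192.63406907733085))
```

View pics/c5.png

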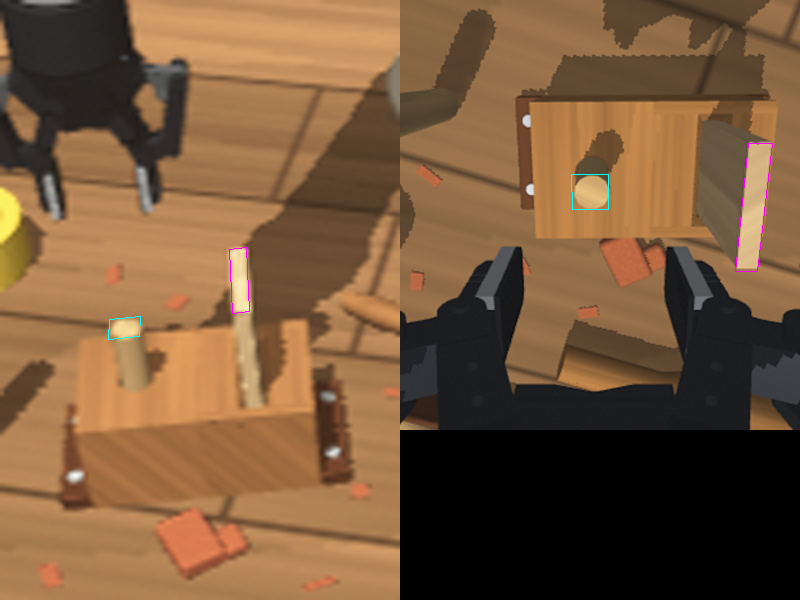

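The template is seated, its top edge matching the prediction in both views. The dowel top is at wrist crop (592,192), which puts its axis near (550.1,−189.7). Descending to a hover height first.

>>> play_rows:
  steps:
    - {"x": 0, "y": 0, "z": -15, "ax": 0, "ay": 0, "az": 0}
    - {"x": 0, "y": 0, "z": -25, "ax": 0, "ay": 0, "az": 0}
    - {"x": 0, "y": 0, "z": -25, "ax": 0, "ay": 0, "az": 0}
    - {"x": 0, "y": 0, "z": -20, "ax": 0, "ay": 0, "az": 0}
    - {"x": 0, "y": 0, "z": -10, "ax": 0, "ay": 0, "az": 0}
    - {"x": 0, "y": 0, "z": 0, "ax": 0, "ay": 0, "az": 0}
    - {"x": 0, "y": 0, "z": 0, "ax": 0, "ay": 0, "az": 0}
    - {"x": 0, "y": 0, "z": 0, "ax": 0, "ay": 0, "az": 0}

```text
clock: 13.12
tcp_pos: [550.6, -189.7, 148.0]
eef_rot: [0.001, -0.15, 0.989, -0.0]
ft_force: [0.5, -0.4, -0.2]
width: 51.4
gripper_force: 0.0
```

Run:
```python
from ov import *
st();snap("wrist","pics/w6.png")
d=(550.1,-189.8);an=17.4
s=dict(np.load("pics/w6.png.npz"));print(proj(s,[*d,130]))
it=[(box(d,an,11,11,130),(255,255,0))]
cv2.imwrite("pics/c6.png",crop("w6",100,60,312,290,2.5,it)[:600])
```

```text
t 13.125 tcp [ 550.59 -189.67  148.01] yang 107.28 tz [ 1.3e-03 -4.0e-04 -1.0e+00] F [ 0.5 -0.4 -0.2] w 51.4 g 0.0 q7 1.99
(np.float64(254.17860880168527), np.float64(246.49598062898846))
```

View pics/c6.png

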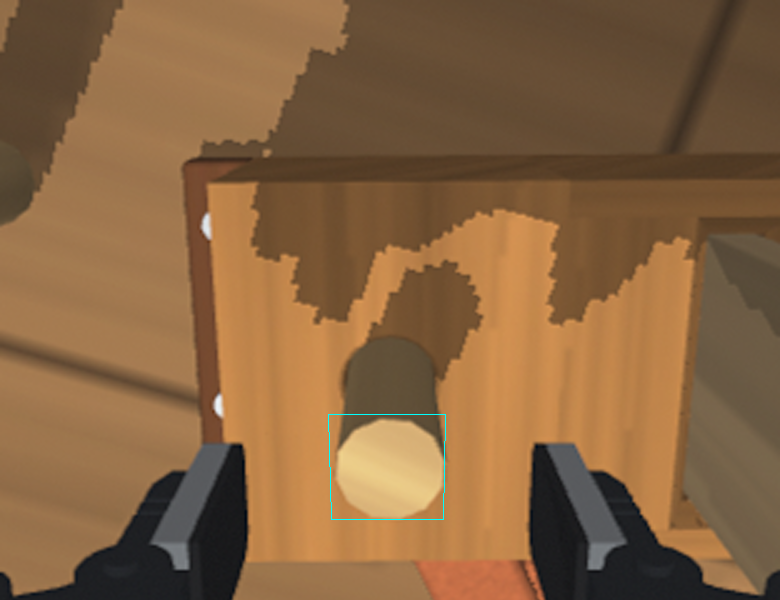

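The dowel (col 390) is centred between the fingers (midpoint 389). Descending and gripping lightly.

>>> play_rows:
  steps:
    - {"x": 0, "y": 0, "z": -8, "ax": 0, "ay": 0, "az": 0}
    - {"x": 0, "y": 0, "z": -12, "ax": 0, "ay": 0, "az": 0}
    - {"x": 0, "y": 0, "z": -12, "ax": 0, "ay": 0, "az": 0}
    - {"x": 0, "y": 0, "z": -10, "ax": 0, "ay": 0, "az": 0}
    - {"x": 0, "y": 0, "z": -5, "ax": 0, "ay": 0, "az": 0}
    - {"x": 0, "y": 0, "z": 0, "ax": 0, "ay": 0, "az": 0}
    - {"x": 0, "y": 0, "z": 0, "ax": 0, "ay": 0, "az": 0}
    - {"x": 0, "y": 0, "z": 0, "ax": 0, "ay": 0, "az": 0}

```text
clock: 14.18
tcp_pos: [550.4, -189.6, 100.6]
eef_rot: [0.0, -0.15, 0.989, -0.0]
ft_force: [0.2, 0.2, -0.4]
width: 51.2
gripper_force: 0.0
```

>>> play_rows:
  steps:
    - {"x": 0, "y": 0, "z": 0, "ax": 0, "ay": 0, "az": 0}
    - {"x": 0, "y": 0, "z": 0, "ax": 0, "ay": 0, "az": 0}
    - {"x": 0, "y": 0, "z": 0, "ax": 0, "ay": 0, "az": 0}
    - {"x": 0, "y": 0, "z": 0, "ax": 0, "ay": 0, "az": 0}
    - {"x": 0, "y": 0, "z": 0, "ax": 0, "ay": 0, "az": 0}
    - {"x": 0, "y": 0, "z": 0, "ax": 0, "ay": 0, "az": 0}
  fingers: -1
  squeeze: 20

```text
clock: 14.92
tcp_pos: [550.4, -189.6, 100.5]
eef_rot: [0.0, -0.15, 0.989, -0.0]
ft_force: [-0.3, 0.5, 5.5]
width: 21.1
gripper_force: 21.1
```

```bash
python3 -c "
from h import *
st();print(r.get_obs()['torque'])"
```

```text
t 14.925 tcp [ 550.37 -189.58  100.51] yang 107.28 tz [ 4.e-04 -1.e-04 -1.e+00] F [-0.3  0.5  5.5] w 21.1 g 21.1 q7 1.97
[ 0.14982935  0.1594013  -0.00362541]
```

Gripped, with hardly any side force. Drawing it up slowly.

>>> play_rows:
  steps:
    - {"x": 0, "y": 0, "z": 1, "ax": 0, "ay": 0, "az": 0}
    - {"x": 0, "y": 0, "z": 2, "ax": 0, "ay": 0, "az": 0}
    - {"x": 0, "y": 0, "z": 2, "ax": 0, "ay": 0, "az": 0}
    - {"x": 0, "y": 0, "z": 0, "ax": 0, "ay": 0, "az": 0}

```text
clock: 15.42
tcp_pos: [550.3, -189.6, 105.4]
eef_rot: [0.0, -0.15, 0.989, -0.0]
ft_force: [-0.8, -0.2, -0.7]
width: 21.5
gripper_force: 20.8
```

>>> play_rows:
  steps:
    - {"x": 0, "y": 0, "z": 3, "ax": 0, "ay": 0, "az": 0}
    - {"x": 0, "y": 0, "z": 4, "ax": 0, "ay": 0, "az": 0}
    - {"x": 0, "y": 0, "z": 4, "ax": 0, "ay": 0, "az": 0}
    - {"x": 0, "y": 0, "z": 4, "ax": 0, "ay": 0, "az": 0}
    - {"x": 0, "y": 0, "z": 0, "ax": 0, "ay": 0, "az": 0}

```text
clock: 16.05
tcp_pos: [550.4, -189.6, 120.7]
eef_rot: [0.0, -0.15, 0.989, -0.0]
ft_force: [0.2, -0.7, -0.1]
width: 21.6
gripper_force: 20.8
```

>>> play_rows:
  steps:
    - {"x": 0, "y": 0, "z": 4, "ax": 0, "ay": 0, "az": 0}
    - {"x": 0, "y": 0, "z": 4, "ax": 0, "ay": 0, "az": 0}
    - {"x": 0, "y": 0, "z": 4, "ax": 0, "ay": 0, "az": 0}
    - {"x": 0, "y": 0, "z": 3, "ax": 0, "ay": 0, "az": 0}
    - {"x": 0, "y": 0, "z": 0, "ax": 0, "ay": 0, "az": 0}
    - {"x": 0, "y": 0, "z": 0, "ax": 0, "ay": 0, "az": 0}
    - {"x": 0, "y": 0, "z": 0, "ax": 0, "ay": 0, "az": 0}

```text
clock: 16.92
tcp_pos: [550.1, -189.5, 135.1]
eef_rot: [-0.0, -0.15, 0.989, 0.0]
ft_force: [-0.3, -0.1, -1.0]
width: 21.3
gripper_force: 20.8
```

Run:
```python
from ov import *
st();snap("scene","pics/s7.png");snap("wrist","pics/w7.png")
sl=(524.9,-109.2);d=(550.1,-189.8);an=17.4
it=[(box(sl,an,35,6,165),(255,0,255)),(box(d,an,11,11,165),(255,255,0))]
cv2.imwrite("pics/c7.png",np.hstack([crop("s7",150,100,100,150,4,it),cv2.copyMakeBorder(crop("w7",100,40,320,344,1.25,it),0,170,0,0,0)]))
```

```text
t 16.925 tcp [ 550.12 -189.53  135.11] yang 107.28 tz [-3.e-04  1.e-04 -1.e+00] F [-0.3 -0.1 -1. ] w 21.3 g 20.8 q7 1.98
```

View pics/c7.png

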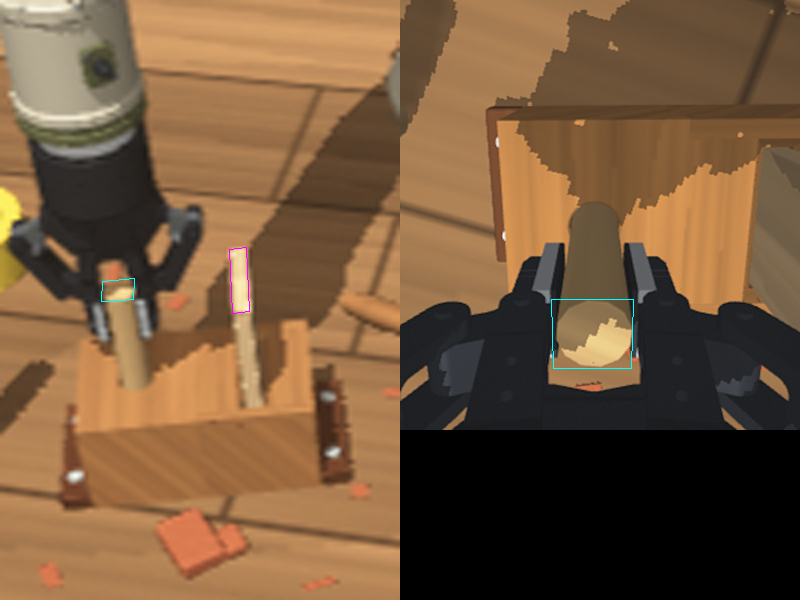

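The dowel top lies at the projected 165 mm height in both views (scene crop (118,292), wrist crop (594,334)). It is upright and held, and the template hasn't moved. Handing in.

```bash
python3 -c "
from h import *
print(r.job_done());st()"
```

```text
the job is handed in; nothing more can be done
None
the job is handed in; nothing more can be done
```

I've handed the job in; no verdict came back. The tall template sits released on the bottom of the slot, and the dowel is drawn up level with its top edge and still gripped, as far as the last pictures and readings show.

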